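# Close the drive bay of the tachograph test console

### The job

Close the open drive bay of the grey test console with the loose aluminium cover: hold the cover tilted, hook its thin tongue all the way under the bay's fixed ledge, then swing it down gently until it lies fully home, held by the spring catch. Never force the cover against the console (keep the contact under 15 N), do not press the red stop button, leave everything else where it is, and let go.

Things in the scene. Friction and masses are not known exactly. Their poses are not given: they have to be found in the camera images.
- console: Grey test console, 200 x 300 mm, 70 mm high, fixed. Origin: centre of its underside, z up. x points from the bay's ledge end to its catch end. Red button and display on the +y half; the open drive bay, centre line y = -50 mm, on the -y half. Round the bay stands a rigid, level aluminium frame, clamped up to 12 mm either way along x and shimmed 0 to 5 mm up from nominal: NOT MEASURED
- bay (a point): Nominal foot of the bay frame's solid backstop, at seat height on the bay's centre line (console x -60, y -50, z 74 mm). A point of the console, axes as the console. The true one lies up to 12 mm either way along x and 0 to 5 mm higher (y exact): feel for the floor and then for the backstop with the tongue. The floor is flat, at seat height, to 42 mm in +x from the backstop
- ledge (a point): Nominal middle of the ledge's lower edge (console x -50, y -50, z 82 mm); shifts and rises with the frame. The fixed ledge overhangs the backstop by 10 mm in +x, is 5 mm thick, its underside 8 mm above the seat: the tongue goes fully under it at a tilt up to about 18 degrees. Below about 10 degrees the cover's other end meets the catch while the tongue goes in
- bay_middle (a point): Nominal middle of the pocket at seat height (shifts and rises with the frame). Pocket: 122 mm long in x from the backstop (cover 120), 95 mm wide in y (cover 90); the seat is two side rails and both ends, open between; side and +x walls rise 8 mm above the seat
- cover: Loose aluminium bay cover, 0.18 to 0.29 kg, flat on the bench. Origin: middle of its 120 mm length and its width, on the flat underside; z up. x -60 to -46 mm: tongue, 4 mm thick, 80 mm wide; x -46 to +60 mm: plate, 6 mm thick, 90 mm wide. Home: axes parallel to the console's, underside on the seat, tongue under the ledge, 0 to 2 mm end play
- tongue (a point): Middle of the tongue's tip edge, on the underside: cover x = -60, y = 0, z = 0 mm; axes as the cover
- rib (a point): Point on the cover's black grip rib: cover x 20, y 0, z 30 mm. The rib is 12 mm thick in x, 50 mm long in y (cover y -25 to 25) and stands from 6 to 41 mm above the underside. Take it with the fingers closing along cover x
- catch (a joint): Spring catch in the middle of the pocket's +x wall, 24 mm wide; 0 m when out. Sloping steel nose standing 3.5 mm into the pocket, its tip 8.6 mm and top 19 mm above the seat. The plate's edge pushes it back (up to 3.5 mm) as the cover is pressed down with some 3 to 10 N, and it springs out to 0 over the plate when home
- stop_button (a joint): Red mushroom stop button, 40 mm across, on the console deck at console x = -50, y = +85 mm; 0 when up, 6 mm travel. Leave it alone
- sensor: Black plastic motion sensor standing upright, 32 mm across, 59 mm high, origin under its centre. Bystander
- pinion: Brass pinion shaft standing on its gear, 32 mm across, 60 mm high, origin under its centre. Bystander
- weight: Dented aluminium calibration weight, 48 mm across, 60 mm high, origin under its centre. Bystander
- bushing: Blue nylon bushing, 28 mm across, 22 mm high, standing on the console deck beside the display; origin under its centre. Bystander
- tray: Grey plastic parts tray, 110 x 160 mm, 30 mm high, origin under its centre. Bystander
- gauge_block: Steel block 50 x 30 x 20 mm, origin under its centre. Bystander

How it is judged:
By the outcome, as a careful person would: the job done as asked, in the order asked, and still so for the second after the job is handed in, with the robot touching nothing.
It also fails if it takes over 56 s, if anything falls off the work surface, if the arm or the gripper's body presses on something with over 40 N, if the wrist force passes 120 N, or if a joint passes its speed limit or range.

### The arm

A 6-joint arm with a two-finger parallel gripper is mounted at the origin on the work surface. World frame = base frame: x ahead of the robot, y to its left, z up, the work surface at z = 0. Lengths are in m, angles in rad, forces in N, time in s.
With the tool pointing down it reaches from about 0.25 to 0.775 m from the base axis. Payload 4 kg.
Tool frame: the origin (TCP) lies at the centre of the arm's flange, where the gripper is bolted on; the fingertips stand 199 mm ahead of it and the grasp point (between the pads) lies 180 mm ahead of it; z points along the fingers, y is the line along which they close (so a half turn about z gives the same grasp; the last joint's range is limited). The gripper opens to 94 mm and grips with 3 to 60 N. Pads are 16 mm wide; open, the fingers measure 119 mm over their backs; the gripper's body (75 mm by 177 mm) begins 78 mm behind the grasp point.
Start: joints at [-1.315, 0.087, 1.371, -0, 1.684, -0.103], TCP at [0.193, -0.515, 0.405] pointing down, gripper open.
Joint ranges: [-3.1, 3.1], [-0.76, 2.03], [0.27, 2.55], [-1.08, 4.22], [0.17, 2.65], [-2.57, 2.57]. Speed limits (rad/s): [2.79, 2.79, 3.14, 3.14, 3.14, 3.14].

### API

Orientations are given as [roll, pitch, yaw] about the fixed x, y, z axes, in that order (R = Rz(yaw) Ry(pitch) Rx(roll)).
In Python, from bench import robot, eyes, models gives the robot as it stands.
- The arm moves only by the tool step_arm, never from a script. Its argument "commands" is a list that holds one entry, the list of rows, each a list of 7 numbers: the shift along the tool's x, y, z in mm, then the turn, a rotation vector about the tool's x, y, z in rad, then the finger opening in mm, from 0 to 94. In form: [[[tx, ty, tz, wx, wy, wz, gripper], ...]]. A call has 1 to 20 rows; each row shifts and turns the commanded pose from where the row before left it, along the tool's axes as they then stand; what a row does not reach is not made up. A row lasts 1/8 s, in which the tool goes at most 62.5 mm and 10.7 degrees, less where a joint would pass 70% of its speed; a pose out of reach is approached as far as the arm can. A call is refused whole if a number of a shift passes 62.5 or a number of a turn 0.188, either way. A call with a gripper value outside its range is refused whole. The fingers move at their own pace and stop on an object; the grip force is fixed at half the most. Time passes only in rows, so rows that do not move let the fingers close. It gives the time, the measured TCP pose, the force, the opening and the grip force at its end, in the units of the state.
- robot.get_obs(): the state, without advancing time (a new reading comes with each control period).
- eyes.snapshot(name): name is "scene" or "top" or "wrist"; returns a dict with "color" (384x512x3 uint8, red, green, blue), "camera_matrix" (3x3 intrinsics, pixels), "eye" and "rotation" of the camera in the world; the wrist camera has in their place "tool_from_camera" (4x4, takes a point from camera to tool coordinates, whose origin is the TCP and whose axes are the flange's). Camera axes: x right, y up, looking along -z (the intrinsics and any distortion apply to the point x, -y, -z); pixel columns grow to the right and rows downward; lengths in m; the calibration is good to about 2 mm. The wrist camera is an equidistant fisheye: a pixel r from the principal point sees the ray r / f radians off the axis. A picture is of the moment at which its call begins: read the wrist's pose just before it. There is no depth.
- robot.close_job(): hands the job in; it is judged then, once.
Trained networks look in a picture, given as the dict that the camera call returned (one of the last four; its "shot" number tells which), for a name from the list of things; names that differ only in an ending like _2 or _b are one class to them, and where a whole thing is asked for, a point or a joint stands for the part that bears it (a point fixed in the world has none). Each returns a list of dicts, best first, with "confidence" (0 to 1); they miss things now and then, are a little off and sometimes report something else, mostly with a low value. They report only what shows in the picture. A call takes as long as a camera call.
- models.masks_of(picture, query): "mask" (384x512 bool, what is visible of it) and "xy" ([column, row] in pixels, amid what is visible of it).
- models.tip_of(picture, query): "xy" ([column, row] in pixels: a listed point, or the origin of a listed thing).
The state is a dict: "time": time; "joint_positions": joint angles; "qvel": joint speeds; "joint_torque": joint torques, N m; "tool_pos": TCP position; "ee_rot": TCP orientation; "wrist_force": force on the tool from outside, world axes, zero at the start; "wrist_torque": the same for the moment, N m; "width": finger opening in m; "finger_force": force on a finger pad.
Only numpy, scipy, OpenCV 4.12 (cv2) and the standard library are available. Lean on these libraries where they do the work, as an engineer would, in place of code of your own. Each camera call takes 0.05 s, during which the arm holds its last target. There are 200 camera calls.

## Working session

There is one attempt and no reset: what is moved stays moved. The work goes in short steps, Python scripts to look and compute and a tool call to move; the robot and the scene stay as the last step left them, time stands still between calls to the robot, and variables do not carry over. Pictures are saved under pics/ and viewed, at most 10 in all, crops included, and the job is handed in when it is done.

Besides the shell and the picture viewer there is one more tool, called after "Emit:" in YAML: its name, and indented under it one key for each argument. step_arm: Moves the arm, as the interface text tells. Its arguments: {"type":"object","properties":{"commands":{"type":"array"}},"required":["commands"]}

```bash
mkdir -p pics; ls; cat > h.py <<'E'
import numpy as np, cv2
from scipy.spatial.transform import Rotation as Ro
from bench import robot, eyes, models
def ray(p,xy):
    K=np.array(p["camera_matrix"]);x=(xy[0]-K[0,2])/K[0,0];y=(xy[1]-K[1,2])/K[1,1]
    if "eye" in p:
        d=np.array([x,-y,-1.]);return np.array(p["eye"]),np.array(p["rotation"])@(d/np.linalg.norm(d))
    r=np.hypot(x,y);s=np.sin(r)/max(r,1e-9)
    d=np.array([x*s,-y*s,-np.cos(r)])
    o=p["obs"];R=Ro.from_euler('xyz',o["ee_rot"]).as_matrix();T=np.array(p["tool_from_camera"])
    return np.array(o["tool_pos"])+R@T[:3,3],R@T[:3,:3]@d
def at(p,xy,z):
    e,d=ray(p,xy);return e+d*(z-e[2])/d[2]
def tri(rs):
    A=np.zeros((3,3));b=np.zeros(3)
    for e,d in rs:
        M=np.eye(3)-np.outer(d,d);A+=M;b+=M@e
    x=np.linalg.solve(A,b);return x,[np.linalg.norm((np.eye(3)-np.outer(d,d))@(x-e)) for e,d in rs]
def snap(n):
    o=robot.get_obs();p=eyes.snapshot(n);p["obs"]=o;return p
def save(p,f):cv2.imwrite("pics/"+f,cv2.cvtColor(p["color"],cv2.COLOR_RGB2BGR))
E
cat > a.py <<'E'
from h import *
np.set_printoptions(precision=4,suppress=True)
o=robot.get_obs();print(o)
P={n:snap(n) for n in("scene","top","wrist")}
cv2.imwrite("pics/a.png",cv2.cvtColor(np.hstack([cv2.resize(P[n]["color"],(400,300)) for n in("scene","top")]),cv2.COLOR_RGB2BGR))
save(P["top"],"top.png");save(P["scene"],"scene.png");save(P["wrist"],"wrist.png")
Z=dict(console=0,bay=.074,ledge=.082,bay_middle=.074,cover=0,tongue=0,rib=.03,catch=.09,stop_button=.08,bushing=.07,sensor=0,pinion=0,weight=0,tray=0,gauge_block=0)
for q in Z:
  rs=[]
  for n in P:
    r=models.tip_of(P[n],q)
    if r:
      print(q,n,[(np.round(t["xy"],1),round(t["confidence"],2)) for t in r[:2]],at(P[n],r[0]["xy"],Z[q]))
      if r[0]["confidence"]>.4: rs.append(ray(P[n],r[0]["xy"]))
  if len(rs)>1: print("   tri",*tri(rs))
E
python3 a.py
```

```text
pics
{'time': 0.0, 'joint_positions': array([-1.3151,  0.0879,  1.3722, -0.    ,  1.6836, -0.1031]), 'qvel': array([-0.0003, -0.0011,  0.0012, -0.0011, -0.0004,  0.0004]), 'joint_torque': array([ -0.0015, -34.0185, -30.2427,   0.0716,   0.0331,  -0.0002]), 'tool_pos': array([ 0.1931, -0.5149,  0.4035]), 'ee_rot': array([-3.1394, -0.0002,  0.3588]), 'wrist_force': array([-0.0839,  0.2123, -0.1718]), 'wrist_torque': array([-0.0202, -0.0166, -0.039 ]), 'finger_force': 0.0, 'width': 0.0941348855166579}Traceback (most recent call last):
  File "a.py", line 13, in <module>
    print(q,n,[(np.round(t["xy"],1),round(t["confidence"],2)) for t in r[:2]],at(P[n],r[0]["xy"],Z[q]))
                                                                              ~~^^^^^^^^^^^^^^^^^^^^^^
  File "h.py", line 13, in at
    e,d=ray(p,xy);return e+d*(z-e[2])/d[2]
                                      ~^^^
IndexError: invalid index to scalar variable.
```

```bash
python3 -c "
from h import *
p=snap('top');print({k:v for k,v in p.items() if k not in('color','obs')})
p=snap('wrist');print({k:v for k,v in p.items() if k not in('color','obs')})"
```

```text
{'camera_matrix': array([[420.32138366,   0.        , 258.71234467],
       [  0.        , 420.32138366, 192.82118428],
       [  0.        ,   0.        ,   1.        ]]), 'eye': array([0.50559372, 0.07887649, 1.15016686]), 'rotation': array([ 0.07264426,  0.02116548, -1.59899979]), 'shot': 4}
{'camera_matrix': array([[297.31863964,   0.        , 255.10387818],
       [  0.        , 297.31863964, 187.62984434],
       [  0.        ,   0.        ,   1.        ]]), 'tool_from_camera': array([[-1.11730139e-03,  9.72718367e-01,  2.31986488e-01,
         6.80191060e-02],
       [ 9.99998808e-01,  1.33406111e-03, -7.77483611e-04,
         3.19410709e-04],
       [-1.06575674e-03,  2.31985342e-01, -9.72718698e-01,
         1.94573620e-02],
       [ 0.00000000e+00,  0.00000000e+00,  0.00000000e+00,
         1.00000000e+00]]), 'shot': 5}
```

View pics/top.png

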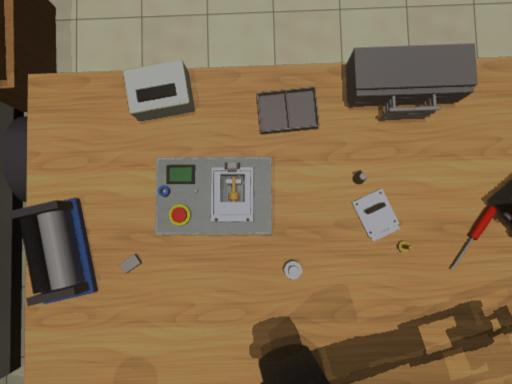

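View pics/scene.png

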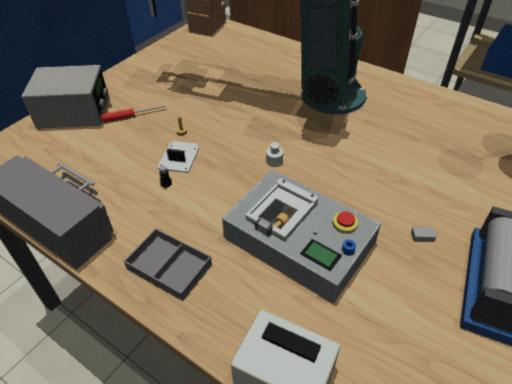

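```bash
sed -i 's/np.array(p\["rotation"\])@(d/Ro.from_euler("xyz",p["rotation"]).as_matrix()@(d/' h.py; sed -i 's/r:$/r and not(n=="wrist" and r[0]["confidence"]<.3):/; s/^o=.*$//' a.py; python3 a.py
```

```text
console scene [(array([298.7, 242.3]), 0.85)] [0.5889 0.2222 0.    ]
console top [(array([218.1, 196.1]), 0.89), (array([374.7, 207.7]), 0.5)] [0.5843 0.2127 0.    ]
   tri [ 0.5835  0.2163 -0.0102] [np.float64(0.002837345143396542), np.float64(0.0028373451433965605)]
bay scene [(array([294.4, 193.7]), 0.75)] [0.5221 0.1648 0.074 ]
bay top [(array([167.6, 191. ]), 0.73), (array([229. , 215.9]), 0.56)] [0.5962 0.3344 0.074 ]
   tri [0.6105 0.2631 0.2168] [np.float64(0.045260291179132286), np.float64(0.0452602911791323)]
ledge scene [(array([294. , 195.3]), 0.75), (array([168.6, 186.3]), 0.16)] [0.5338 0.1704 0.082 ]
ledge top [(array([231.6, 214.7]), 0.83)] [0.5303 0.1698 0.082 ]
   tri [0.5307 0.1695 0.0788] [np.float64(0.0006923127951933951), np.float64(0.0006923127951934878)]
bay_middle scene [(array([283.6, 208.6]), 0.88)] [0.5767 0.1692 0.074 ]
bay_middle top [(array([162.1, 191.7]), 0.68), (array([232.2, 195.6]), 0.67)] [0.5949 0.3486 0.074 ]
   tri [0.6237 0.2679 0.1946] [np.float64(0.06303146063546436), np.float64(0.06303146063546444)]
cover scene [(array([281.3, 206.8]), 0.62
[... 287 characters left out ...]
6]), 0.51)] [ 0.4687 -0.2426 -0.    ]
tongue top [(array([389.4, 234.3]), 0.85)] [ 0.4669 -0.2497  0.    ]
   tri [ 0.4654 -0.2493 -0.005 ] [np.float64(0.002202241619747159), np.float64(0.0022022416197472203)]
rib scene [(array([172.4, 150.8]), 0.63), (array([166.6, 184.4]), 0.46)] [ 0.5367 -0.2212  0.03  ]
rib top [(array([373.4, 211.4]), 0.66)] [ 0.5294 -0.202   0.03  ]
   tri [ 0.5352 -0.2088  0.0337] [np.float64(0.009500945331561567), np.float64(0.009500945331561672)]Traceback (most recent call last):
  File "a.py", line 11, in <module>
    r=models.tip_of(P[n],q)
ValueError: it knows: bay, bay_middle, bushing, console, cover, gauge_block, ledge, pinion, rib, sensor, tongue, tray, weight
```

View pics/wrist.png

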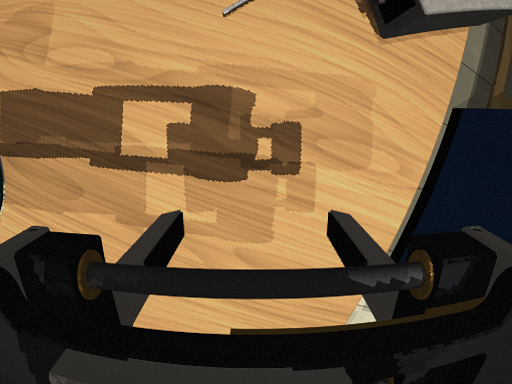

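```bash
cat >> h.py <<'E'
def plan(pos,rpy,n,g,grasp=False,start=None):
    """rows to bring TCP (or grasp point) to pos; rotation evenly split"""
    o=robot.get_obs();R0=Ro.from_euler('xyz',o["ee_rot"]);p0=np.array(o["tool_pos"])
    if start: p0=np.array(start[0]);R0=Ro.from_euler('xyz',start[1])
    R1=Ro.from_euler('xyz',rpy);G=np.array([0,0,.18]) if grasp else np.zeros(3)
    a=p0+R0.apply(G);b=np.array(pos);rv=(R0.inv()*R1).as_rotvec();p,R=p0.copy(),R0;rows=[]
    for i in range(1,n+1):
        Rt=R0*Ro.from_rotvec(rv*i/n);pt=a+(b-a)*i/n-Rt.apply(G)
        t=np.round(R.inv().apply(pt-p)*1000,1);w=np.round((R.inv()*Rt).as_rotvec(),3)
        p=p+R.apply(t/1000);R=R*Ro.from_rotvec(w);rows.append([*t.tolist(),*w.tolist(),g])
    print("[["+",".join(str(r).replace(" ","") for r in rows)+"]]");print("end",p,R.as_euler('xyz'))
E
python3 - <<'E'
from h import *
np.set_printoptions(precision=4,suppress=True)
p=snap("top")
for q in("sensor","pinion","weight","bushing"):
    r=models.tip_of(p,q);print(q,[(at(p,t["xy"],.07 if q=="bushing" else 0),t["confidence"]) for t in r[:2]])
m=models.masks_of(p,"console")[0]["mask"].astype(np.uint8)
b=cv2.boxPoints(cv2.minAreaRect(cv2.findNonZero(m)))
print(b);w=np.array([at(p,x,.07) for x in b]);print(w,np.degrees(np.arctan2(*(np.roll(w,-1,0)-w)[:,1::-1].T)))
plan([.535,-.235,.40],[np.pi,0,np.radians(115)],12,94)
E
```

```text
sensor [(array([ 0.6238, -0.1675,  0.    ]), 0.66)]
pinion [(array([ 0.4305, -0.2827,  0.    ]), 0.63)]
weight [(array([0.5213, 0.1795, 0.    ]), 0.73), (array([0.3883, 0.0164, 0.    ]), 0.51)]
bushing [(array([0.5956, 0.3366, 0.07  ]), 0.49)]
[[154. 156.]
 [271. 156.]
 [271. 234.]
 [154. 234.]]
[[0.6892 0.3698 0.07  ]
 [0.6795 0.065  0.07  ]
 [0.4783 0.0711 0.07  ]
 [0.4867 0.3718 0.07  ]] [-91.8117 178.2625  88.4144  -0.5743]
[[[34.9,-11.8,0.4,0.0,0.0,-0.137,94],[36.1,-7.0,0.4,0.0,0.0,-0.138,94],[36.8,-1.9,0.4,0.0,0.0,-0.137,94],[36.7,3.1,0.4,0.0,0.0,-0.137,94],[35.9,8.1,0.3,0.0,0.0,-0.138,94],[34.5,12.9,0.4,0.0,0.0,-0.137,94],[32.4,17.6,0.4,0.0,0.0,-0.138,94],[29.6,21.8,0.4,0.0,0.0,-0.137,94],[26.4,25.7,0.4,0.0,0.0,-0.137,94],[22.7,29.0,0.4,0.0,0.0,-0.138,94],[18.4,31.9,0.4,0.0,0.0,-0.137,94],[13.9,34.1,0.4,-0.0,0.0,-0.137,94]]]
end [ 0.535 -0.235  0.4  ] [-3.1416  0.0001  2.0068]
```

Emit:
step_arm:
  commands:
    - [[34.9,-11.8,0.4,0,0,-0.137,94],[36.1,-7.0,0.4,0,0,-0.138,94],[36.8,-1.9,0.4,0,0,-0.137,94],[36.7,3.1,0.4,0,0,-0.137,94],[35.9,8.1,0.3,0,0,-0.138,94],[34.5,12.9,0.4,0,0,-0.137,94],[32.4,17.6,0.4,0,0,-0.138,94],[29.6,21.8,0.4,0,0,-0.137,94],[26.4,25.7,0.4,0,0,-0.137,94],[22.7,29.0,0.4,0,0,-0.138,94],[18.4,31.9,0.4,0,0,-0.137,94],[13.9,34.1,0.4,0,0,-0.137,94],[0,0,0,0,0,0,50],[0,0,0,0,0,0,50]]

```text
time: 3.55
tool_pos: [0.5347, -0.2353, 0.3999]
ee_rot: [-3.141, 0.0, 2.006]
wrist_force: [0.2, 0.3, 0.3]
width: 0.0773
finger_force: 0.0
```

```bash
cat > b.py <<'E'
from h import *
np.set_printoptions(precision=4,suppress=True)
p=snap("wrist");save(p,"w1.png")
Q={}
for q,z in(("cover",0),("tongue",0),("rib",.03),("sensor",0),("pinion",0)):
    r=models.tip_of(p,q)
    for t in r[:2]: print(q,np.round(t["xy"],1),round(t["confidence"],2),at(p,t["xy"],z))
m=models.masks_of(p,"cover")
for t in m[:1]:
    M=t["mask"].astype(np.uint8);c=max(cv2.findContours(M,0,1)[0],key=cv2.contourArea)[:,0]
    w=np.array([at(p,x,.006)[:2] for x in c]).astype(np.float32)*1000
    r=cv2.minAreaRect(w);print("cover mask",t["confidence"],r,cv2.boxPoints(r))
E
python3 b.py
```

```text
cover [249.8 151.4] 0.63 [ 0.5194 -0.2168  0.    ]
tongue [205.3 153. ] 0.56 [ 0.4676 -0.2426  0.    ]
rib [264.  153.5] 0.62 [ 0.5348 -0.2087  0.03  ]
sensor [334.3 152.2] 0.73 [ 0.62   -0.1701  0.    ]
sensor [266.9 156.6] 0.29 [ 0.5422 -0.2136  0.    ]
pinion [170.4 172.1] 0.58 [ 0.4339 -0.2856  0.    ]
cover mask 0.83 ((522.2587280273438, -215.771728515625), (120.82072448730469, 90.39061737060547), 23.48200798034668) [[ 448.8427 -198.3904]
 [ 484.8598 -281.2953]
 [ 595.6748 -233.153 ]
 [ 559.6577 -150.2481]]
```

View pics/w1.png

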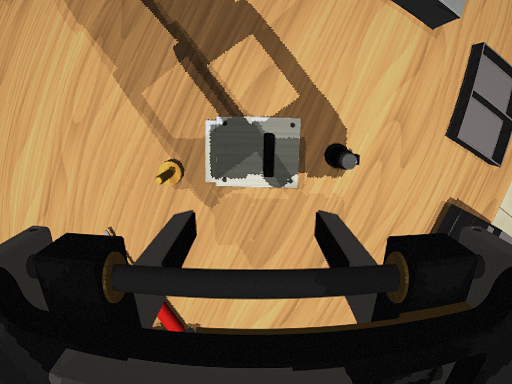

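```bash
python3 - <<'E'
from h import *
y=np.radians(113.5);r=[np.pi,0,y]
plan([.5406,-.2078,.060],r,6,50,True)
plan([.5406,-.2078,.0295],r,3,50,True,start=([.5406,-.2078,.240],r))
E
```

```text
[[[3.8,2.9,26.7,0.0,0.0,0.004,50],[3.8,2.8,26.7,0.0,0.0,0.004,50],[3.8,2.8,26.7,0.0,0.0,0.004,50],[3.8,2.9,26.7,0.0,0.0,0.004,50],[3.8,2.8,26.7,0.0,0.0,0.004,50],[3.8,2.8,26.6,0.0,0.0,0.005,50]]]
end [ 0.54065421 -0.20781421  0.24004759] [3.14154997e+00 3.13580746e-04 1.98048694e+00]
[[[0.0,-0.0,10.2,0.0,0.0,0.0,50],[0.0,-0.0,10.1,0.0,0.0,0.0,50],[0.0,-0.0,10.2,0.0,0.0,0.0,50]]]
end [ 0.5406 -0.2078  0.2095] [3.14159265 0.         1.9809487 ]
```

Emit:
step_arm:
  commands:
    - [[3.8,2.9,26.7,0,0,0.004,50],[3.8,2.8,26.7,0,0,0.004,50],[3.8,2.8,26.7,0,0,0.004,50],[3.8,2.9,26.7,0,0,0.004,50],[3.8,2.8,26.7,0,0,0.004,50],[3.8,2.8,26.6,0,0,0.005,50],[0,0,0,0,0,0,50]]

```text
time: 4.78
tool_pos: [0.5401, -0.2068, 0.2373]
ee_rot: [-3.138, -0.004, 1.982]
wrist_force: [-0.3, -0.2, 0.9]
width: 0.05
finger_force: 0.0
```

```bash
python3 - <<'E'
from h import *
p=snap("wrist");save(p,"w2.png")
print(p["obs"]["tool_pos"],p["obs"]["ee_rot"],p["obs"]["width"])
for t in models.tip_of(p,"rib")[:2]: print(t,at(p,t["xy"],.03))
E
```

```text
[ 0.54008617 -0.20680238  0.23733103] [-3.13788549 -0.00426205  1.98180498] 0.04999101381903147
{'xy': [252.8, 219.4], 'confidence': 0.71} [ 0.5388452 -0.2068934  0.03     ]
```

View pics/w2.png

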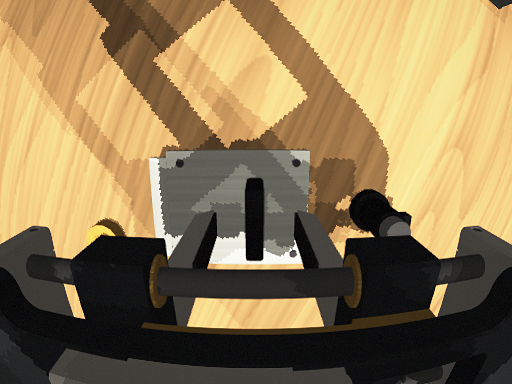

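Emit:
step_arm:
  commands:
    - [[0,0,9,0,0,0,50],[0,0,9,0,0,0,50],[0,0,9,0,0,0,50],[0,0,0.5,0,0,0,50],[0,0,0,0,0,0,10],[0,0,0,0,0,0,5],[0,0,0,0,0,0,5],[0,0,0,0,0,0,5],[0,0,0,0,0,0,5],[0,0,0,0,0,0,5]]

```text
time: 6.12
tool_pos: [0.5409, -0.2074, 0.2126]
ee_rot: [-3.141, 0.0, 1.982]
wrist_force: [-1.3, -0.3, 1.2]
width: 0.0121
finger_force: 30.0
```

```bash
python3 - <<'E'
from h import *
o=robot.get_obs()
plan([.541,-.2074,.31],o["ee_rot"],4,5)
plan([.54,.05,.42],[np.pi,0,np.radians(88.3)],8,5,start=([.541,-.2074,.31],o["ee_rot"]))
E
```

```text
[[[-0.0,0.0,-24.3,0.0,0.0,0.0,5],[-0.0,0.0,-24.4,0.0,0.0,0.0,5],[-0.0,0.0,-24.3,0.0,0.0,0.0,5],[-0.1,0.0,-24.4,0.0,0.0,0.0,5]]]
end [ 0.54097249 -0.20744846  0.31004234] [-3.14102846e+00  3.23684481e-04  1.98169479e+00]
[[[29.5,12.7,-13.8,-0.0,0.0,0.055,5],[30.2,11.1,-13.7,-0.0,0.0,0.055,5],[30.8,9.4,-13.8,-0.0,0.0,0.055,5],[31.2,7.7,-13.8,-0.0,0.0,0.055,5],[31.6,6.0,-13.7,-0.0,0.0,0.055,5],[31.9,4.2,-13.8,-0.0,0.0,0.055,5],[32.1,2.5,-13.8,-0.0,0.0,0.055,5],[32.2,0.7,-13.7,-0.0,0.001,0.056,5]]]
end [0.54000506 0.0500315  0.419966  ] [-3.14119261e+00 -4.65938991e-04  1.54069440e+00]
```

Emit:
step_arm:
  commands:
    - [[0,0,-10,0,0,0,5],[0,0,-24.4,0,0,0,5],[0,0,-30,0,0,0,5],[0,0,-33,0,0,0,5],[29.5,12.7,-13.8,0,0,0.055,5],[30.2,11.1,-13.7,0,0,0.055,5],[30.8,9.4,-13.8,0,0,0.055,5],[31.2,7.7,-13.8,0,0,0.055,5],[31.6,6.0,-13.7,0,0,0.055,5],[31.9,4.2,-13.8,0,0,0.055,5],[32.1,2.5,-13.8,0,0,0.055,5],[32.2,0.7,-13.7,0,0,0.056,5],[0,0,0,0,0,0,5],[0,0,0,0,0,0,5]]

```text
time: 7.88
tool_pos: [0.5399, 0.05, 0.4194]
ee_rot: [-3.141, 0.001, 1.541]
wrist_force: [0.4, 0.2, -2.2]
width: 0.0119
finger_force: 30.0
```

```bash
cat > c.py <<'E'
from h import *
np.set_printoptions(precision=4,suppress=True)
p=snap("wrist");save(p,"w3.png");print(p["obs"]["tool_pos"],p["obs"]["ee_rot"],p["obs"]["wrist_force"],p["obs"]["width"])
for q,z in(("console",0),("bay",.074),("ledge",.082),("bay_middle",.074),("bushing",.07),("tongue",p["obs"]["tool_pos"][2]-.2126),("rib",p["obs"]["tool_pos"][2]-.1826)):
    for t in models.tip_of(p,q)[:2]: print(q,np.round(t["xy"],1),round(t["confidence"],2),at(p,t["xy"],z))
for q,z in (("console",.07),("ledge",.087),("bay",.08),("stop_button",.09),("cover",p["obs"]["tool_pos"][2]-.2066)):
  try: m=models.masks_of(p,q)
  except ValueError as e: print(e);continue
  for t in m[:2]:
    c=max(cv2.findContours(t["mask"].astype(np.uint8),0,1)[0],key=cv2.contourArea)[:,0]
    w=np.array([at(p,x,z)[:2] for x in c]).astype(np.float32)*1000
    r=cv2.minAreaRect(w);print(q,"mask",t["confidence"],np.round(t["xy"]),r)
cv2.imwrite("pics/w3b.png",cv2.resize(cv2.cvtColor(p["color"],cv2.COLOR_RGB2BGR),None,fx=1.56,fy=1.56,interpolation=cv2.INTER_CUBIC))
E
python3 c.py
```

```text
[0.5399 0.05   0.4194] [-3.141   0.0006  1.5414] [ 0.4249  0.2047 -2.1797] 0.011902862978716336
console [283.1  43.5] 0.84 [0.5835 0.2181 0.    ]
bay [233.8  69.5] 0.91 [0.5215 0.171  0.074 ]
ledge [245.2  65.6] 0.67 [0.5342 0.1734 0.082 ]
bay_middle [290.7  72.3] 0.58 [0.5832 0.1663 0.074 ]
tongue [146.2 217. ] 0.98 [0.4626 0.0511 0.2068]
rib [253.5 232.8] 0.59 [0.5402 0.0503 0.2368]
console mask 0.56 [290.  75.] ((582.0162963867188, 166.1468505859375), (197.37417602539062, 202.00978088378906), 88.57337951660156)
ledge mask 0.75 [287.  79.] ((579.8770141601562, 163.85098266601562), (187.4117889404297, 191.11178588867188), 88.35945892333984)
bay mask 0.64 [288.  79.] ((580.8489990234375, 163.9349365234375), (190.87196350097656, 197.4300537109375), 89.26354217529297)
cover mask 0.93 [226. 192.] ((521.443603515625, 55.48107147216797), (84.85624694824219, 120.8733901977539), 87.75102233886719)
```

View pics/w3b.png

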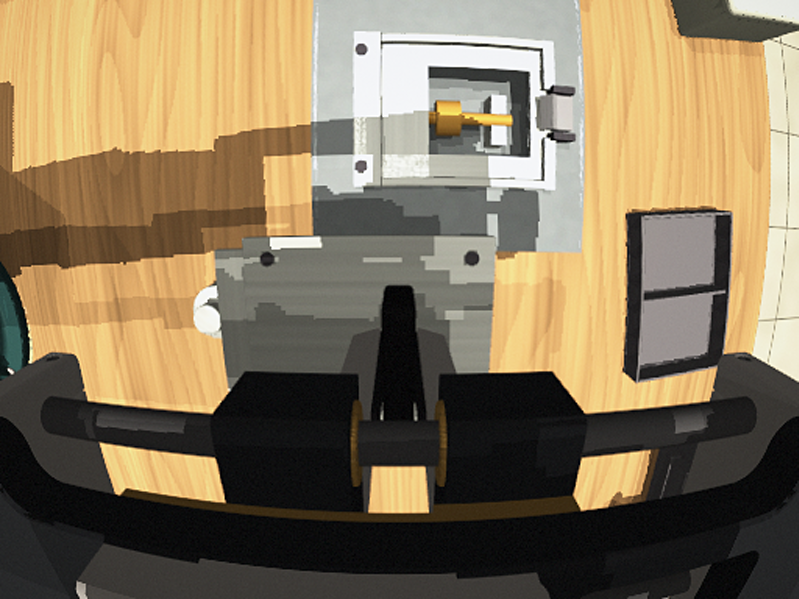

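```bash
cat > e.py <<'E'
from h import *
np.set_printoptions(precision=4,suppress=True)
def edge(p,a,b,z,win=4,n=40,sx=1/1.56):
    """edge near segment a-b (picture px): subpixel points by strongest gradient -> world line (robust)"""
    g=cv2.GaussianBlur(p["color"].astype(np.float32).mean(2),(0,0),.8)
    a=np.array(a)*sx;b=np.array(b)*sx;d=(b-a)/np.linalg.norm(b-a);nn=np.array([-d[1],d[0]]);o=np.arange(-win,win+.01,.25);W=[]
    for s in np.linspace(0,1,n):
        q=(a+(b-a)*s)+o[:,None]*nn
        v=cv2.remap(g,q[:,0].astype(np.float32)[None],q[:,1].astype(np.float32)[None],1)[0]
        k=np.abs(np.gradient(v));i=k.argmax()
        if k[i]>1.5:W.append(at(p,q[i],z)[:2])
    W=np.array(W,np.float32)*1000
    vx,vy,x,y=cv2.fitLine(W,cv2.DIST_HUBER,0,.01,.01).ravel()
    r=np.abs((W-[x,y])@[-vy,vx]);return np.degrees(np.arctan2(vy,vx)),np.round([x,y],1),round(float(np.median(r)),2),len(W)
E
cat > d.py <<'E'
from e import *
p=snap("wrist")
zc=p["obs"]["tool_pos"][2]-.2126
for n,a,b,z in [("con +x",(579,10),(583,245),.07),("con -x",(313,5),(313,115),.07),("frame +y",(385,31),(545,40),.0845),("frame -y",(385,187),(545,188),.0845),("frame +x top",(553,50),(553,78),.0845),("frame +x bot",(554,145),(554,185),.0845),("ledge -x",(353,36),(354,110),.0895),("ledge +x",(381,36),(381,110),.0895),("cover +y",(250,236),(490,236),zc+.006),("cover +x",(496,245),(492,340),zc+.006),("cover tongue",(216,255),(222,290),zc+.004)]:
    print(n,edge(p,a,b,z))
E
python3 d.py
```

```text
con +x (np.float32(88.94903), array([679.5, 167.1], dtype=float32), 1.05, 38)
con -x (np.float32(-89.31323), array([486.2, 199.9], dtype=float32), 1.16, 34)
frame +y (np.float32(-2.7960143), array([595.9, 217.5], dtype=float32), 1.06, 40)
frame -y (np.float32(-2.2361453), array([587.1, 114.6], dtype=float32), 0.34, 40)
frame +x top (np.float32(86.65401), array([655. , 203.2], dtype=float32), 0.22, 40)
frame +x bot (np.float32(89.131836), array([653.4, 133. ], dtype=float32), 0.02, 40)
ledge -x (np.float32(88.68237), array([514.9, 192.2], dtype=float32), 0.11, 40)
ledge +x (np.float32(85.60497), array([533.7, 190.6], dtype=float32), 0.62, 39)
cover +y (np.float32(-1.7707627), array([529.5,  96.6], dtype=float32), 0.24, 40)
cover +x (np.float32(87.21802), array([582.2,  72.7], dtype=float32), 0.29, 39)
cover tongue (np.float32(86.6467), array([462.,  83.], dtype=float32), 0.15, 40)
```

```bash
cat >> h.py <<'E'
M=Ro.from_euler('xyz',[np.pi,0,np.pi/2]);TIP=np.array([.0013,-.08,.2126])
def plant(tip,tilt,n,yaw=-1.7,g=5,seg=None):
    """rows moving tongue tip to world tip with cover tilt (deg)"""
    o=robot.get_obs();R0=Ro.from_euler('xyz',o["ee_rot"]);p0=np.array(o["tool_pos"])
    R1=Ro.from_euler('zy',[0,0])*Ro.from_euler('z',yaw,degrees=True)*Ro.from_euler('y',-tilt,degrees=True)*M
    a=p0+R0.apply(TIP);b=np.array(tip);rv=(R0.inv()*R1).as_rotvec();p,R=p0.copy(),R0;rows=[]
    for i in range(1,n+1):
        Rt=R0*Ro.from_rotvec(rv*i/n);pt=a+(b-a)*i/n-Rt.apply(TIP)
        t=np.round(R.inv().apply(pt-p)*1000,1);w=np.round((R.inv()*Rt).as_rotvec(),3)
        p=p+R.apply(t/1000);R=R*Ro.from_rotvec(w);rows.append([*t.tolist(),*w.tolist(),g])
    print("from tip",a,"[["+",".join(str(r).replace(" ","") for r in rows)+"]]");print("TCP end",p,R.as_euler('xyz'))
def state():
    o=robot.get_obs();R=Ro.from_euler('xyz',o["ee_rot"]);C=R*M.inv()
    print("tip",np.round((np.array(o["tool_pos"])+R.apply(TIP))*1000,1),"yaw,tilt,roll",np.round(C.as_euler('ZYX',degrees=True)*[1,-1,1],2),"F",np.round(o["wrist_force"],1),"T",np.round(o["wrist_torque"],2),"t",o["time"])
E
python3 - <<'E'
from h import *
state();plant([.547,.1674,.105],15,8)
E
```

```text
tip [460.1  53.8 207.2] yaw,tilt,roll [-1.72 -0.   -0.  ] F [ 0.3 -0.8 -1.4] T [-0.05 -0.15 -0.07] t 8.575
from tip [0.46006845 0.05383206 0.20724812] [[[14.5,3.4,10.3,-0.033,0.0,-0.0,5],[14.5,3.0,10.6,-0.032,0.0,-0.0,5],[14.5,2.6,10.9,-0.033,0.0,-0.0,5],[14.6,2.2,11.3,-0.033,0.0,-0.0,5],[14.5,1.6,11.5,-0.033,0.0,-0.0,5],[14.5,1.3,11.8,-0.032,0.0,-0.0,5],[14.5,0.7,12.1,-0.033,0.0,-0.0,5],[14.5,0.3,12.3,-0.033,0.0,-0.0,5]]]
TCP end [0.56923497 0.16541752 0.33104076] [2.87959438e+00 7.51157495e-05 1.54080068e+00]
```

Emit:
step_arm:
  commands:
    - [[14.5,3.4,10.3,-0.033,0,0,5],[14.5,3.0,10.6,-0.032,0,0,5],[14.5,2.6,10.9,-0.033,0,0,5],[14.6,2.2,11.3,-0.033,0,0,5],[14.5,1.6,11.5,-0.033,0,0,5],[14.5,1.3,11.8,-0.032,0,0,5],[14.5,0.7,12.1,-0.033,0,0,5],[14.5,0.3,12.3,-0.033,0,0,5],[0,0,0,0,0,0,5],[0,0,0,0,0,0,5]]

```text
time: 9.82
tool_pos: [0.5692, 0.1652, 0.3315]
ee_rot: [2.88, 0.0, 1.541]
wrist_force: [0.0, -0.2, -2.9]
width: 0.0118
finger_force: 30.0
```

```bash
python3 - <<'E'
from h import *
state();p=snap("wrist");save(p,"w4.png")
c=p["color"][40:240,110:410];cv2.imwrite("pics/w4b.png",cv2.resize(cv2.cvtColor(c,cv2.COLOR_RGB2BGR),None,fx=2.66,fy=2.66,interpolation=cv2.INTER_CUBIC))
E
```

```text
tip [547.  167.  105.4] yaw,tilt,roll [-1.71 15.   -0.03] F [ 0.  -0.2 -2.9] T [-0.03  0.15  0.01] t 9.825
```

View pics/w4b.png

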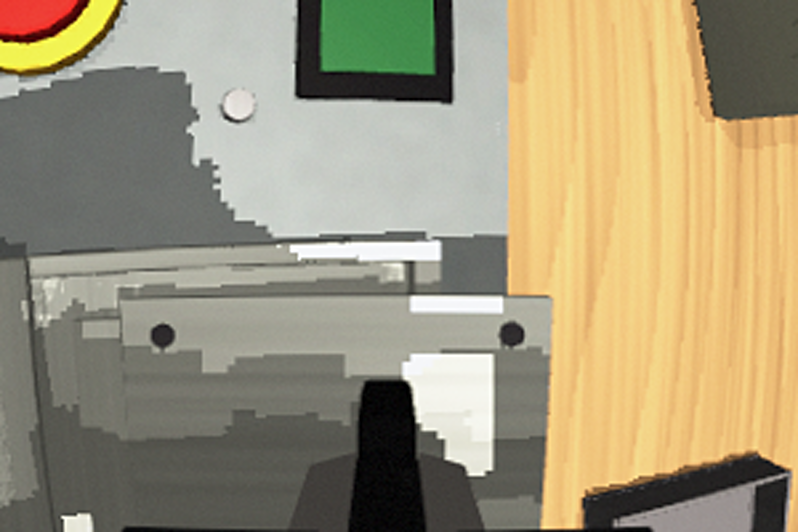

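```bash
cat > f.py <<'E'
from e import *
p=snap("wrist");state()
f=lambda *q:[(110+x/2.66,40+y/2.66) for x,y in q]
for n,(a,b),z in [("out +y",f((60,255),(280,247)),.0845),("out +y hi",f((60,255),(280,247)),.087),("out right",f((300,244),(435,241)),.0845),("inner",f((60,277),(400,263)),.0845),("frame +x",f((441,245),(441,280)),.0845),("con +x",f((509,20),(509,230)),.07),("ledge +x",f((27,265),(34,340)),.0895),("black disp -y",f((300,97),(448,101)),.071)]:
    print(n,edge(p,a,b,z,win=3,sx=1))
# cover edge in the cover frame
o=p["obs"];R=Ro.from_euler('xyz',o["ee_rot"])
C=R*M.inv()
for x,y in f((200,297),(300,296.5),(480,296)):
    e,d=ray(p,(x,y));org=np.array(o["tool_pos"])+R.apply([0,0,.2126]) # below tcp on underside
    e=C.inv().apply(e-org);d=C.inv().apply(d);s=(.006-e[2])/d[2];print("cover edge",(e+s*d)*1000)
E
python3 f.py
```

```text
tip [547.5 166.9 105.9] yaw,tilt,roll [-1.76 15.07 -0.  ] F [ 0.3 -0.1 -2.4] T [-0.03  0.13  0.03] t 9.925
out +y (np.float32(-1.6282252), array([577.7, 221.3], dtype=float32), 0.13, 40)
out +y hi (np.float32(-1.6284772), array([577.7, 221.4], dtype=float32), 0.13, 40)
out right (np.float32(-2.27891), array([634.5, 219.9], dtype=float32), 0.07, 40)
inner (np.float32(-0.8741129), array([592.6, 214.9], dtype=float32), 0.34, 40)
frame +x (np.float32(88.4634), array([655.1, 212.5], dtype=float32), 0.04, 40)
con +x (np.float32(88.888245), array([682.9, 235.9], dtype=float32), 0.11, 19)
ledge +x (np.float32(82.76865), array([534.3, 210.1], dtype=float32), 0.5, 40)
black disp -y (np.float32(-1.2459275), array([641.6, 264.3], dtype=float32), 0.22, 40)
cover edge [-43.498   45.9654   6.    ]
cover edge [-19.0488  45.7292   6.    ]
cover edge [23.8036 45.8384  6.    ]
```

```bash
sed -i 's/TIP=np.array(\[.0013/TIP=np.array([.001/' h.py; python3 - <<'E'
from h import *
state();plant([.547,.1687,.084],15,4)
E
```

```text
tip [547.5 166.6 105.9] yaw,tilt,roll [-1.76 15.07 -0.  ] F [ 0.3 -0.1 -2.4] T [-0.03  0.13  0.03] t 9.925
from tip [0.54746362 0.16657555 0.10588141] [[[0.5,-1.5,5.3,0.0,0.0,-0.0,5],[0.6,-1.5,5.2,0.001,0.0,-0.0,5],[0.5,-1.5,5.3,-0.0,0.0,-0.001,5],[0.5,-1.4,5.3,0.0,0.0,0.0,5]]]
TCP end [0.56924531 0.1670167  0.3100605 ] [2.87960881e+00 3.08298465e-04 1.54110203e+00]
```

Emit:
step_arm:
  commands:
    - [[0.5,-1.5,5.3,0,0,0,5],[0.6,-1.5,5.2,0,0,0,5],[0.5,-1.5,5.3,0,0,0,5],[0.5,-1.4,5.0,0,0,0,5],[0,0,0,0,0,0,5]]

```text
time: 10.55
tool_pos: [0.5688, 0.1675, 0.3085]
ee_rot: [2.881, 0.0, 1.541]
wrist_force: [-0.6, -0.5, -1.4]
width: 0.0121
finger_force: 30.0
```

```bash
sed -i 's/def state():/def state(n=3):/; s/^    o=robot.get_obs();R=Ro.from_euler(.xyz.,o\["ee_rot"\]);C=R\*M.inv()/&/' h.py; python3 -c "
from h import *
state()"
```

```text
tip [546.2 169.1  82.5] yaw,tilt,roll [-1.71 14.92 -0.03] F [-0.6 -0.5 -1.4] T [ 0.02  0.1  -0.01] t 10.55
```

Emit:
step_arm:
  commands:
    - [[0,-0.3,1,0,0,0,5],[0,-0.3,1,0,0,0,5],[0,0,0,0,0,0,5]]

```text
time: 10.92
tool_pos: [0.5689, 0.1675, 0.3074]
ee_rot: [2.879, 0.0, 1.541]
wrist_force: [0.3, 0.2, -1.9]
width: 0.0117
finger_force: 30.0
```

Emit:
step_arm:
  commands:
    - [[0,-0.3,1,0,0,0,5],[0,0,0,0,0,0,5]]

```text
time: 11.18
tool_pos: [0.5689, 0.1675, 0.3062]
ee_rot: [2.88, 0.0, 1.541]
wrist_force: [-0.2, 0.7, -2.2]
width: 0.0118
finger_force: 30.0
```

Emit:
step_arm:
  commands:
    - [[0,-0.2,0.7,0,0,0,5],[0,0,0,0,0,0,5]]

```text
time: 11.42
tool_pos: [0.5689, 0.1675, 0.3055]
ee_rot: [2.88, 0.0, 1.541]
wrist_force: [0.4, -0.5, -1.9]
width: 0.0115
finger_force: 30.0
```

Emit:
step_arm:
  commands:
    - [[0,-0.2,0.7,0,0,0,5],[0,0,0,0,0,0,5]]

```text
time: 11.68
tool_pos: [0.5689, 0.1676, 0.305]
ee_rot: [2.879, 0.0, 1.541]
wrist_force: [0.0, 0.4, -1.9]
width: 0.0117
finger_force: 30.0
```

Emit:
step_arm:
  commands:
    - [[0,-0.2,0.7,0,0,0,5],[0,0,0,0,0,0,5]]

```text
time: 11.92
tool_pos: [0.5689, 0.1675, 0.3047]
ee_rot: [2.879, -0.0, 1.541]
wrist_force: [-0.7, 0.0, 1.4]
width: 0.0117
finger_force: 30.0
```

Emit:
step_arm:
  commands:
    - [[0,0.1,-0.4,0,0,0,5],[0,-1.93,-0.52,0,0,0,5],[0,-1.93,-0.52,0,0,0,5],[0,-1.93,-0.52,0,0,0,5],[0,-1.93,-0.52,0,0,0,5],[0,-1.93,-0.52,0,0,0,5],[0,0,0,0,0,0,5]]

```text
time: 12.8
tool_pos: [0.5587, 0.1679, 0.3048]
ee_rot: [2.879, 0.0, 1.541]
wrist_force: [1.0, -0.0, 0.9]
width: 0.0119
finger_force: 30.0
```

Emit:
step_arm:
  commands:
    - [[0,-0.97,-0.26,0,0,0,5],[0,-0.97,-0.26,0,0,0,5],[0,-0.97,-0.26,0,0,0,5],[0,0,0,0,0,0,5]]

```text
time: 13.3
tool_pos: [0.5559, 0.1679, 0.3047]
ee_rot: [2.879, 0.0, 1.541]
wrist_force: [0.4, -0.3, 1.4]
width: 0.0118
finger_force: 30.0
```

Emit:
step_arm:
  commands:
    - [[0,-0.97,-0.26,0,0,0,5],[0,-0.97,-0.26,0,0,0,5],[0,-0.97,-0.26,0,0,0,5],[0,0,0,0,0,0,5]]

```text
time: 13.8
tool_pos: [0.5528, 0.168, 0.3047]
ee_rot: [2.879, 0.0, 1.541]
wrist_force: [2.4, -0.0, 3.0]
width: 0.0119
finger_force: 30.0
```

Emit:
step_arm:
  commands:
    - [[0,0.15,-0.6,0,0,0,5],[0,0,0,0,0,0,5]]

```text
time: 14.05
tool_pos: [0.5526, 0.168, 0.3048]
ee_rot: [2.881, 0.0, 1.541]
wrist_force: [0.9, 0.2, 1.7]
width: 0.0122
finger_force: 30.0
```

```bash
python3 -c "
from h import *
state();snap('top');state()"
```

```text
tip [530.2 169.7  78.7] yaw,tilt,roll [-1.710e+00  1.494e+01 -1.000e-02] F [0.9 0.2 1.7] T [-0.01 -0.12 -0.02] t 14.05
tip [530.1 169.7  78.7] yaw,tilt,roll [-1.710e+00  1.494e+01 -1.000e-02] F [0.6 0.1 1.9] T [-0.01 -0.07 -0.02] t 14.1
```

Emit:
step_arm:
  commands:
    - [[0,-0.97,-0.3,0,0,0,5],[0,-0.97,-0.3,0,0,0,5],[0,0,0,0,0,0,5]]

```text
time: 14.48
tool_pos: [0.5505, 0.1681, 0.3048]
ee_rot: [2.881, 0.0, 1.541]
wrist_force: [-0.1, -0.4, 0.2]
width: 0.0119
finger_force: 30.0
```

Emit:
step_arm:
  commands:
    - [[0,-0.97,-0.3,0,0,0,5],[0,-0.97,-0.3,0,0,0,5],[0,0,0,0,0,0,5]]

```text
time: 14.85
tool_pos: [0.5485, 0.1681, 0.3049]
ee_rot: [2.881, 0.0, 1.541]
wrist_force: [0.1, 0.3, -1.8]
width: 0.0113
finger_force: 30.0
```

Emit:
step_arm:
  commands:
    - [[0,-0.97,-0.3,0,0,0,5],[0,-0.97,-0.3,0,0,0,5],[0,0,0,0,0,0,5]]

```text
time: 15.22
tool_pos: [0.5465, 0.1682, 0.305]
ee_rot: [2.881, 0.0, 1.541]
wrist_force: [0.2, -0.2, -2.1]
width: 0.0119
finger_force: 30.0
```

Emit:
step_arm:
  commands:
    - [[0,-0.97,-0.24,0,0,0,5],[0,0,0,0,0,0,5]]

```text
time: 15.48
tool_pos: [0.5456, 0.1682, 0.3053]
ee_rot: [2.88, 0.0, 1.541]
wrist_force: [1.0, 0.2, -2.1]
width: 0.0121
finger_force: 30.0
```

Emit:
step_arm:
  commands:
    - [[0,-0.97,-0.24,0,0,0,5],[0,0,0,0,0,0,5]]

```text
time: 15.72
tool_pos: [0.5448, 0.1683, 0.3054]
ee_rot: [2.879, 0.0, 1.541]
wrist_force: [0.5, 0.1, -2.0]
width: 0.0114
finger_force: 30.0
```

Emit:
step_arm:
  commands:
    - [[0,-0.97,-0.24,0,0,0,5],[0,0,0,0,0,0,5]]

```text
time: 15.98
tool_pos: [0.5441, 0.1683, 0.3056]
ee_rot: [2.878, -0.0, 1.541]
wrist_force: [3.7, -0.5, -2.0]
width: 0.0119
finger_force: 30.0
```

Emit:
step_arm:
  commands:
    - [[0,-0.97,-0.24,0,0,0,5],[0,0,0,0,0,0,5]]

```text
time: 16.23
tool_pos: [0.5436, 0.1683, 0.3059]
ee_rot: [2.875, -0.0, 1.541]
wrist_force: [5.8, -0.5, -4.3]
width: 0.0116
finger_force: 30.0
```

Emit:
step_arm:
  commands:
    - [[0,-0.25,0.8,0,0,0,5],[0,0,0,0,0,0,5]]

```text
time: 16.48
tool_pos: [0.5436, 0.1683, 0.3057]
ee_rot: [2.875, -0.0, 1.541]
wrist_force: [5.1, 0.1, -2.3]
width: 0.0119
finger_force: 30.0
```

```bash
python3 -c "
from h import *
state();snap('top');state()"
```

```text
tip [522.4 170.   79.5] yaw,tilt,roll [-1.73 15.26  0.03] F [ 5.1  0.1 -2.3] T [-0.1  -1.09  0.06] t 16.475
tip [522.4 170.   79.5] yaw,tilt,roll [-1.72 15.27  0.02] F [ 5.1 -0.1 -1.7] T [-0.05 -1.1   0.08] t 16.525
```

Emit:
step_arm:
  commands:
    - [[0,1.6,0.4,0,0,0,5],[0,0,0,0,0,0,5]]

```text
time: 16.77
tool_pos: [0.5445, 0.1683, 0.305]
ee_rot: [2.879, -0.0, 1.541]
wrist_force: [2.8, 0.4, -1.4]
width: 0.012
finger_force: 30.0
```

```bash
python3 -c "
from h import *
state();snap('top');state()"
```

```text
tip [522.5 170.   78.9] yaw,tilt,roll [-1.72 15.06  0.  ] F [ 2.8  0.4 -1.4] T [-0.05 -0.5   0.06] t 16.775
tip [522.5 169.9  78.9] yaw,tilt,roll [-1.72 15.06  0.  ] F [ 2.9 -0.5  0.2] T [-0.05 -0.52 -0.02] t 16.825
```

```bash
python3 -c "
from h import *
plant([.5236,.1698,.0793],9.5,5)"
```

```text
from tip [0.52251113 0.1699429  0.07886395] [[[-0.0,4.3,1.6,0.019,0.0,-0.0,5],[-0.0,4.4,1.5,0.02,0.0,-0.0,5],[-0.1,4.3,1.6,0.019,0.0,-0.0,5],[0.0,4.4,1.5,0.02,0.0,-0.0,5],[0.0,4.3,1.6,0.019,0.0,-0.0,5]]]
TCP end [0.56736578 0.16748305 0.30216294] [ 2.97580903e+00 -4.78022079e-05  1.54073781e+00]
```

Emit:
step_arm:
  commands:
    - [[0,4.3,1.5,0.019,0,0,5],[0,4.4,1.5,0.02,0,0,5],[0,4.3,1.5,0.019,0,0,5],[0,4.4,1.5,0.02,0,0,5],[0,4.3,1.5,0.019,0,0,5],[0,0,0,0,0,0,5]]

```text
time: 17.58
tool_pos: [0.5672, 0.1676, 0.3015]
ee_rot: [2.979, 0.0, 1.541]
wrist_force: [-0.2, 0.2, 0.5]
width: 0.0118
finger_force: 30.0
```

```bash
python3 -c "
from h import *
state();eyes.snapshot('top');state()
plant([.5233,.1698,.0792],6.5,3)"
```

```text
tip [522.7 169.8  78.7] yaw,tilt,roll [-1.73  9.31 -0.02] F [-0.2  0.2  0.5] T [-0.01  0.16  0.03] t 17.575
tip [522.7 169.8  78.8] yaw,tilt,roll [-1.73  9.34 -0.02] F [ 0.2 -0.5 -0.3] T [-0.03  0.25 -0.02] t 17.625
from tip [0.52266536 0.16983603 0.07877745] [[[-0.0,3.7,1.2,0.017,0.0,-0.0,5],[-0.0,3.8,1.3,0.016,0.0,-0.0,5],[-0.1,3.7,1.2,0.017,0.0,-0.0,5]]]
TCP end [0.57864747 0.16711468 0.29951968] [3.02850636e+00 3.09473043e-04 1.54063177e+00]
```

Emit:
step_arm:
  commands:
    - [[0,3.7,1.1,0.017,0,0,5],[0,3.7,1.2,0.017,0,0,5],[0,3.7,1.2,0.017,0,0,5],[0,0,0,0,0,0,5]]

```text
time: 18.12
tool_pos: [0.579, 0.1672, 0.2997]
ee_rot: [3.028, 0.0, 1.541]
wrist_force: [0.2, -0.3, -1.3]
width: 0.0118
finger_force: 30.0
```

```bash
python3 -c "
from h import *
state();plant([.5233,.1697,.079],3.5,3)"
```

```text
tip [523.6 169.8  79.5] yaw,tilt,roll [-1.73  6.48 -0.01] F [ 0.2 -0.3 -1.3] T [-0.09  0.01 -0.04] t 18.125
from tip [0.52359648 0.16979827 0.0794692 ] [[[-0.0,3.6,1.6,0.017,0.0,-0.0,5],[-0.1,3.5,1.5,0.018,0.0,-0.0,5],[-0.0,3.6,1.6,0.017,0.0,-0.001,5]]]
TCP end [0.5901129  0.16673573 0.2960897 ] [3.08042062e+00 2.98323754e-04 1.54156086e+00]
```

Emit:
step_arm:
  commands:
    - [[0,3.5,1.4,0.017,0,0,5],[0,0,0,0,0,0,5]]

```text
time: 18.38
tool_pos: [0.5823, 0.1672, 0.2992]
ee_rot: [3.046, 0.0, 1.541]
wrist_force: [-1.4, -0.6, -0.7]
width: 0.0117
finger_force: 30.0
```

Emit:
step_arm:
  commands:
    - [[0,3.5,1.4,0.017,0,0,5],[0,0,0,0,0,0,5]]

```text
time: 18.62
tool_pos: [0.5861, 0.1671, 0.2985]
ee_rot: [3.062, -0.0, 1.541]
wrist_force: [-3.2, 0.4, 1.2]
width: 0.0119
finger_force: 30.0
```

```bash
python3 -c "
from h import *
state();plant([.5230,.1697,.079],3,2)"
```

```text
tip [523.4 170.   80.2] yaw,tilt,roll [-1.72  4.59  0.01] F [-3.2  0.4  1.2] T [ 0.02  0.18 -0.02] t 18.625
from tip [0.52343288 0.16998518 0.08017091] [[[-0.1,2.7,1.7,0.014,-0.0,-0.0,5],[-0.1,2.7,1.7,0.014,-0.0,-0.0,5]]]
TCP end [0.59174297 0.1666975  0.29549   ] [ 3.08954740e+00 -1.67701048e-04  1.54078020e+00]
```

Emit:
step_arm:
  commands:
    - [[0,3.0,1.9,0.015,0,0,5],[0,0,0,0,0,0,5]]

```text
time: 18.88
tool_pos: [0.5891, 0.1669, 0.296]
ee_rot: [3.078, 0.0, 1.541]
wrist_force: [-0.8, -0.3, 0.5]
width: 0.0115
finger_force: 30.0
```

```bash
python3 -c "
from h import *
state();plant([.5230,.1697,.079],2,2)"
```

```text
tip [522.9 169.8  78.8] yaw,tilt,roll [-1.72  3.65 -0.01] F [-0.8 -0.3  0.5] T [-0.    0.43  0.02] t 18.875
from tip [0.52286017 0.16984024 0.07876139] [[[-0.1,3.1,1.1,0.014,0.0,-0.0,5],[-0.1,3.2,1.0,0.015,0.0,-0.0,5]]]
TCP end [0.59549866 0.16650091 0.29428538] [3.10685694e+00 2.14486387e-04 1.54072443e+00]
```

Emit:
step_arm:
  commands:
    - [[0,3.1,1.0,0.014,0,0,5],[0,0,0,0,0,0,5]]

```text
time: 19.12
tool_pos: [0.5922, 0.1668, 0.2951]
ee_rot: [3.092, 0.0, 1.541]
wrist_force: [-2.3, 0.4, -1.3]
width: 0.0115
finger_force: 30.0
```

Emit:
step_arm:
  commands:
    - [[0,3.1,1.0,0.014,0,0,5],[0,0,0,0,0,0,5]]

```text
time: 19.38
tool_pos: [0.5955, 0.1667, 0.2944]
ee_rot: [3.106, 0.0, 1.541]
wrist_force: [-2.5, 0.7, -1.7]
width: 0.0118
finger_force: 30.0
```

```bash
python3 -c "
from h import *
state();plant([.5230,.1697,.079],0.2,2)"
```

```text
tip [523.3 169.8  79. ] yaw,tilt,roll [-1.72  2.07 -0.01] F [-2.5  0.7 -1.7] T [-0.01  0.4   0.01] t 19.375
from tip [0.52328265 0.16983455 0.07902146] [[[-0.1,3.3,1.3,0.016,0.0,-0.0,5],[-0.1,3.3,1.4,0.017,0.0,-0.0,5]]]
TCP end [0.60216565 0.1663087  0.29185475] [3.13852276e+00 2.18858739e-04 1.54073661e+00]
```

Emit:
step_arm:
  commands:
    - [[0,3.2,1.3,0.015,0,0,5],[0,0,0,0,0,0,5]]

```text
time: 19.62
tool_pos: [0.5988, 0.1666, 0.2934]
ee_rot: [3.12, 0.0, 1.541]
wrist_force: [-2.9, 0.6, -1.3]
width: 0.0121
finger_force: 30.0
```

Emit:
step_arm:
  commands:
    - [[0,3.2,1.3,0.015,0,0,5],[0,0,0,0,0,0,5]]

```text
time: 19.88
tool_pos: [0.6021, 0.1665, 0.292]
ee_rot: [3.135, 0.0, 1.541]
wrist_force: [-1.2, 0.7, -2.5]
width: 0.0117
finger_force: 30.0
```

```bash
python3 -c "
from h import *
state();eyes.snapshot('top');state()"
```

```text
tip [523.6 169.8  78.9] yaw,tilt,roll [-1.73  0.38 -0.01] F [-1.2  0.7 -2.5] T [-0.02  0.21  0.04] t 19.875
tip [523.6 169.8  78.9] yaw,tilt,roll [-1.72  0.39 -0.02] F [ 0.8 -0.  -3. ] T [-0.08  0.13  0.11] t 19.925
```

Emit:
step_arm:
  commands:
    - [[0,1.4,0.7,0.007,0,0,5],[0,0,0.5,0,0,0,5],[0,0,0,0,0,0,5]]

```text
time: 20.3
tool_pos: [0.6033, 0.1665, 0.2915]
ee_rot: [3.141, 0.0, 1.541]
wrist_force: [-0.5, 1.0, -1.6]
width: 0.0118
finger_force: 30.0
```

```bash
python3 -c "
from h import *
state();eyes.snapshot('top');state()"
```

```text
tip [523.6 169.9  78.9] yaw,tilt,roll [-1.72  0.05 -0.  ] F [-0.5  1.  -1.6] T [0.   0.15 0.09] t 20.3
tip [523.6 169.9  78.8] yaw,tilt,roll [-1.72  0.05 -0.  ] F [-0.3  0.4 -1.7] T [-0.05  0.13  0.09] t 20.35
```

Emit:
step_arm:
  commands:
    - [[0,0,0.6,0,0,0,5],[0,0,0.5,0,0,0,5],[0,0,0,0,0,0,5]]

```text
time: 20.72
tool_pos: [0.6033, 0.1665, 0.2915]
ee_rot: [3.14, -0.0, 1.541]
wrist_force: [-2.3, -0.1, 5.7]
width: 0.0117
finger_force: 30.0
```

```bash
python3 -c "
from h import *
p=snap('wrist')
c=p['color'][100:260,170:420];cv2.imwrite('pics/w5.png',cv2.resize(cv2.cvtColor(c,cv2.COLOR_RGB2BGR),None,fx=3.2,fy=3.2,interpolation=cv2.INTER_CUBIC));state()"
```

```text
tip [523.6 169.9  78.8] yaw,tilt,roll [-1.72  0.08  0.  ] F [-1.5 -0.5  6.3] T [-0.16  0.65  0.12] t 20.775
```

View pics/w5.png

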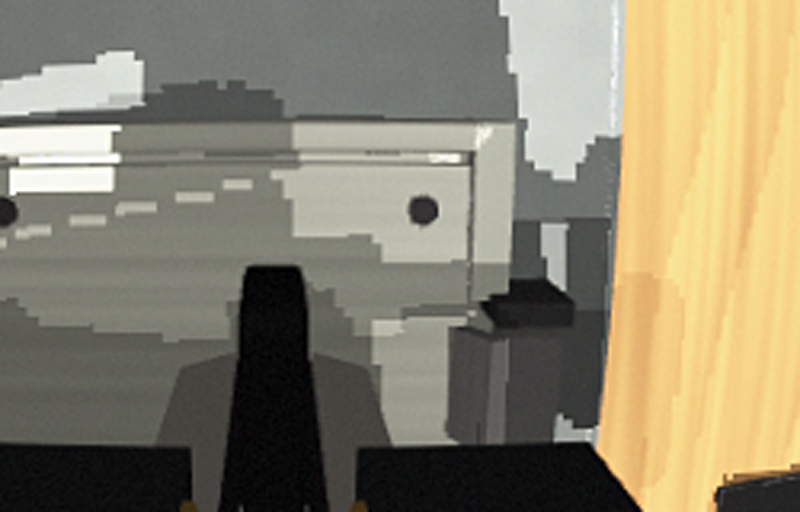

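Emit:
step_arm:
  commands:
    - [[0,0,-0.8,0,0,0,5],[0,0,0,0,0,0,5],[0,0,0,0,0,0,20],[0,0,0,0,0,0,28],[0,0,0,0,0,0,28],[0,0,0,0,0,0,28],[0,0,-5,0,0,0,28],[0,0,-10,0,0,0,28],[0,0,-20,0,0,0,28],[0,0,-30,0,0,0,28],[0,0,-30,0,0,0,28],[-30,0,-30,0,0,0,28],[-40,0,0,0,0,0,28],[-40,0,0,0,0,0,28],[0,0,0,0,0,0,28],[0,0,0,0,0,0,28]]

```text
time: 22.78
tool_pos: [0.5999, 0.0568, 0.4167]
ee_rot: [3.141, -0.001, 1.541]
wrist_force: [-0.0, 1.0, 0.7]
width: 0.028
finger_force: 0.0
```

```bash
python3 -c "
from h import *
p=snap('wrist');state();print(p['obs']['width'])
c=p['color'][0:180,150:420];cv2.imwrite('pics/w6.png',cv2.resize(cv2.cvtColor(c,cv2.COLOR_RGB2BGR),None,fx=2.9,fy=2.9,interpolation=cv2.INTER_CUBIC))"
```

```text
tip [520.1  60.8 203.8] yaw,tilt,roll [-1.67  0.04  0.03] F [-0.2 -0.2 -0.2] T [-0.08 -0.1   0.05] t 22.825
0.027977218742396885
```

View pics/w6.png

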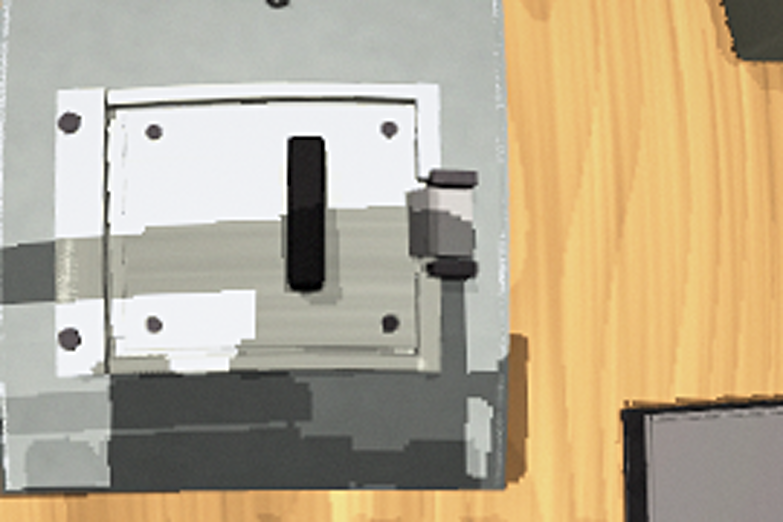

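The cover lies in the frame with its tongue under the ledge at (105, 230). The catch nose overlaps the plate edge at (412, 220), and the gripper is clear.

```bash
python3 -c "
from h import *
print(robot.close_job())"
```

```text
the job is handed in; nothing more can be done
None
```

The job is handed in at about 23 s: the cover is hooked under the ledge, down on the seat and held by the spring catch, and the gripper has let go and is clear. Contact read at most about 8 N between moves, and the stop button and the other objects were not touched.

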